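# Put the sample vial away and snap the slide-top case shut

### The arm

A 6-joint arm with a two-finger parallel gripper is mounted at the origin on the work surface. World frame = base frame: x ahead of the robot, y to its left, z up, the work surface at z = 0. Lengths are in m, angles in degrees, forces in N, time in s.
With the tool pointing down it reaches from about 0.375 to 0.75 m from the base axis. Payload 9 kg.
Tool frame: the origin (TCP) lies between the finger pads; the fingertips stand 25 mm ahead of it and the grasp point (between the pads) lies 6 mm ahead of it; z points along the fingers, y is the direction in which the jaws open and shut (so a half turn about z gives the same grasp; the last joint's range is limited). The gripper opens to 85 mm and grips with 20 to 120 N. Pads are 22 mm wide; open, the fingers measure 114 mm over their backs; the gripper's body (76 mm by 85 mm) begins 54 mm behind the grasp point. The pads swing forward as they close: fully open they stand 13 mm farther back than shut.
Start: joints at [-83.348, 5.964, 5.575, 89.605, 0, 77.527], TCP at [0.197, -0.567, 0.256] pointing down, gripper open.
Joint ranges: [-171.21, 171.21], [-48.23, 106.86], [-62.78, 66.21], [-105.2, 120.99], [-86.42, 89.51], [-180, 180]. Speed limits (degrees/s): [127.2, 127.2, 147.25, 180, 180, 180].

### API

Orientations are given as [roll, pitch, yaw] about the fixed x, y, z axes, in that order (R = Rz(yaw) Ry(pitch) Rx(roll)).
In Python, from workcell import observe, optics, workorder, finder gives the robot as it stands.
- The arm moves only by the tool move_arm, never from a script. Its argument "plan" is a list of rows, each a list of 3 entries, a list of its own where there are three numbers: the shift along the world's x, y, z in m, then the turn, a rotation vector about the world's x, y, z in rad, then the closure, from 0 (fully open) to 1 (shut). A call has 1 to 5 rows; each row shifts and turns the commanded pose from where the row before left it; what a row does not reach is not made up. A row lasts 1/10 s, in which the tool goes at most 50 mm and 8.59 degrees, less where a joint would pass 70% of its speed; a pose out of reach is approached as far as the arm can. A call with a gripper value outside its range is refused whole. The fingers move at their own pace and stop on an object; the grip force is fixed at half the most. Time passes only in rows, so rows that do not move let the fingers close. It gives the time, the measured TCP pose, the force and the opening at its end, in the units of the state.
- observe(): the state, without advancing time (a new reading comes with each control period).
- optics.capture(name): name is "scene" or "top"; returns a dict with "image" (480x640x3 uint8, red, green, blue), "camera_matrix" (3x3 intrinsics, pixels), "xyz" and "orientation" of the camera in the world. Camera axes: x right, y up, looking along -z (the intrinsics and any distortion apply to the point x, -y, -z); pixel columns grow to the right and rows downward; lengths in m; the calibration is good to about 2 mm. A picture is of the moment at which its call begins. There is no depth.
- workorder.hand_in(): hands the job in, once; it reports no verdict.
Trained networks look in a picture, given as the dict that the camera call returned (one of the last four; its "shot" number tells which), for a name from the list of things; names that differ only in an ending like _2 or _b are one class to them, and where a whole thing is asked for, a point or a joint stands for the part that bears it (a point fixed in the world has none). Each returns a list of dicts, best first, with "p" (0 to 1); they miss things now and then, are a little off and sometimes report something else, mostly with a low value. They report only what shows in the picture. A call takes as long as a camera call. They do not tell look-alikes from the thing itself.
- finder.regions_of(picture, query): "region" (480x640 bool, what is visible of it) and "extent" ([centre column, centre row, width, height] in pixels, round what is visible of it).
- finder.place_of(picture, query): "pixel" ([column, row] in pixels: a listed point, or the origin of a listed thing).
The state is a dict: "clock": time; "joint_positions": joint angles; "dq": joint speeds; "tau": joint torques, N m; "tcp_pos": TCP position; "eef_rot": TCP orientation; "wrist_force": force on the tool from outside, world axes, zero at the start; "wrist_torque": the same for the moment, N m; "grip_width": opening from 0.0 (shut) to 1.0 (fully open).
Only numpy, scipy, OpenCV 4.12 (cv2) and the standard library are available. Lean on these libraries where they do the work, as an engineer would, in place of code of your own. Each camera call takes 0.05 s, during which the arm holds its last target. There are 200 camera calls.

### The job

Stand the orange-capped vial upright in the empty pocket of the pink case and let go of it, then slide the white lid along its channel over the yellow end ridge until it snaps home against the end stop. Ease the lid home by feel rather than ramming it into the stop, and leave the other vials and the bottle where they are.

Things in the scene. Friction and masses are not known exactly. Their poses are not given: they have to be found in the camera images.
- case: Pink slide-top vial case fixed to the bench, 225 x 120 mm, 73 mm high. Origin: on its underside, on the bench, 105 mm from the open end and 120 mm from the other. Its x axis runs the long way and is the direction in which the lid slides shut; z is up. 96 mm are free between its two long lips (tops 73 mm up). A grey end block sits in its +x end.
- mouth (a point): Middle of the case's open end, 105 mm behind its origin, level with the ledges on which the lid runs, 60 mm above the bench. The channel between ledges and lips gives the lid 1 mm play on each side and 1.5 mm in height. Axes as those of the case.
- stop_nominal (a point): Nominal middle of the end stop's face, 88 mm from the case's origin along +x, at ledge height. The stop (a firm grey wall as high as the lips) and the yellow ridge are one adjustable end block: the true face is up to 14 mm before or behind this point along x, different every time and not measured. The ridge's middle is 22 mm in front of the true face.
- pocket (a point): Centre of the floor of the empty square pocket, 31 x 31 mm, in the black insert inside the case; on the case's long axis, 8 mm from its origin towards +x. Floor 5 mm above the bench, rim 22 mm above the bench. Axes as those of the case.
- lid: White sliding lid, 200 x 108 x 7 mm, about 0.14 kg, loose in the channel, drawn well out at the start. Origin: on its underside, midway across, 95 mm behind its leading edge; x points the way it slides shut; underneath, 10 to 34 mm behind that edge, is a cross slot for the ridge. Home: edge against the true stop, origin about -7 mm along the case's x, give or take 14 mm.
- lid_front (a point): Middle of the lower edge of the lid's leading end, which meets the end stop; 95 mm ahead of the origin of the lid. Axes as those of the lid.
- lid_grip (a point): Centre of the blue grip bar standing across the lid near its trailing end: 12 mm thick along the slide, 50 mm wide, from 67 to 92 mm above the bench; the point is half-way up, about 80 mm above the bench, 70 mm behind the lid's origin. The lid's flat top goes on 29 mm behind the bar. Axes as those of the lid.
- ridge (a joint): How far the sprung yellow ridge is pressed down, in m: 0 fully up (3.5 mm above the ledges), about 0.002 while the lid rides over it. The lid meets it about 31 mm before home; pushing over it takes some 7 to 14 N, then the push falls to almost nothing as the ridge springs up into the slot, and about 3 mm later the lid meets the firm stop.
- vial_orange_center (a point): Amber vial with an orange cap, 24 mm across, 50 mm high, about 35 g, standing on the bench; point at its centre, half-way up. z along its axis.
- vial_blue_center (a point): Like vial with a blue cap, a bystander; centre, half-way up.
- vial_yellow_center (a point): Like vial with a yellow cap, a bystander; centre, half-way up.
- reagent_center (a point): White reagent bottle with a blue cap, 64 mm across and 130 mm high, a bystander; point at its centre, 65 mm up.
Mind the look-alikes: they are no part of the job. Leave any green or purple look-alike of the part that bears vial_orange_center alone.

How it is judged:
By the outcome, as a careful person would: the job done as asked, in the order asked, and still so for the second after the job is handed in, with the robot touching nothing.
It also fails if it takes over 51 s, if anything falls off the work surface, if the arm or the gripper's body presses on something with over 40 N, if the wrist force passes 120 N, or if a joint passes its speed limit or range.

## Working session

There is one attempt and no reset: what is moved stays moved. The work goes in short steps, Python scripts to look and compute and a tool call to move; the robot and the scene stay as the last step left them, time stands still between calls to the robot, and variables do not carry over. Pictures are saved under pics/ and viewed, about 8 in all and at most 12, crops included, and the job is handed in when it is done.

Besides the shell and the picture viewer there is one more tool, called after "Call:" as name([rows], argument=value, ...), one row to a line, values as JSON. move_arm: Moves the arm, as the interface text tells. Its arguments: {"type":"object","properties":{"plan":{"type":"array","items":{"type":"array"}}},"required":["plan"]}

```bash
mkdir -p pics; cat > h.py <<'E'
import numpy as np, cv2
from scipy.spatial.transform import Rotation as R
from workcell import observe, optics, workorder, finder
def cap(n,save=None):
    p=optics.capture(n)
    if save: cv2.imwrite('pics/'+save+'.png',p['image'][:,:,::-1])
    return p
def pose(p):
    o=np.array(p['orientation']); 
    M=o if o.shape==(3,3) else (R.from_euler('xyz',o,degrees=True).as_matrix() if o.size==3 else R.from_quat(o).as_matrix())
    return M,np.array(p['xyz'])
def ray(p,px,z):
    K=np.array(p['camera_matrix']);M,c=pose(p)
    d=np.linalg.inv(K)@[px[0],px[1],1]; d=M@(d*[1,-1,-1])
    return c+d*(z-c[2])/d[2]
def proj(p,X):
    K=np.array(p['camera_matrix']);M,c=pose(p)
    q=K@((M.T@(np.array(X)-c))*[1,-1,-1]); return q[:2]/q[2]
E
python3 - <<'E'
from h import *
print(observe())
Z=dict(case=0,mouth=.06,stop_nominal=.06,pocket=.005,lid=.06,lid_front=.06,lid_grip=.08,vial_orange_center=.025,vial_blue_center=.025,vial_yellow_center=.025,reagent_center=.065)
for n in('top','scene'):
    p=cap(n,n+'0'); print(n,p['xyz'],p['orientation'],[k for k in p if k!='image'],np.array(p['camera_matrix']).tolist())
    for k,z in Z.items():
        for r in finder.place_of(p,k)[:4]:
            print(k,round(r['p'],2),np.round(r['pixel']),ray(p,r['pixel'],z).round(4))
E
```

```text
{'clock': 0.0, 'joint_positions': array([-8.33498750e+01,  5.99713930e+00,  5.52659150e+00,  8.96058849e+01,
       -1.44199592e-03,  7.75280056e+01]), 'dq': array([ 0.03104408,  0.0207336 ,  0.04222596, -0.00565406,  0.02648957,
        0.01974814]), 'tau': array([ 6.77989146e-05, -5.56930339e+01,  5.03650403e+01,  1.70405261e-02,
       -1.28724423e-04,  1.68167315e-06]), 'tcp_pos': array([ 0.19652765, -0.56657082,  0.25553294]), 'eef_rot': array([-1.79925060e+02, -1.50986251e-02,  1.91221105e+01]), 'wrist_force': array([-0.07368484,  0.47289447, -0.57838684]), 'wrist_torque': array([ 0.05919401, -0.03156534, -0.05751493]), 'grip_width': 0.9960301897111087}
top [ 0.45248654 -0.02357633  1.31385975] [ 5.93374663e+00  9.58529631e-05 -8.87907046e+01] ['camera_matrix', 'xyz', 'orientation', 'shot'] [[598.8788313371043, 0.0, 318.7474281976441], [0.0, 598.8788313371043, 232.13235013817302], [0.0, 0.0, 1.0]]
case 0.92 [258. 228.] [0.5958 0.1145 0.    ]
stop_nominal 0.7 [475. 262.] [ 0.5268 -0.3499  0.06  ]
stop_nominal 0.68 [213. 203.] [0.6404 0.2042 0.06  ]
pocket 0.73 [252. 225.] [0.601
[... 889 characters left out ...]
18, 241.18488491184686], [0.0, 0.0, 1.0]]
case 0.56 [382. 253.] [0.6115 0.1209 0.    ]
pocket 0.79 [383. 252.] [0.6121 0.1211 0.005 ]
lid 0.88 [323. 247.] [ 0.5752 -0.0041  0.06  ]
lid_front 0.64 [367. 240.] [0.6086 0.078  0.06  ]
lid_grip 0.68 [282. 247.] [ 0.5457 -0.0784  0.08  ]
vial_orange_center 0.93 [178. 342.] [ 0.5916 -0.3237  0.025 ]
vial_orange_center 0.9 [156. 375.] [ 0.6319 -0.3824  0.025 ]
vial_orange_center 0.84 [230. 315.] [ 0.59   -0.2221  0.025 ]
vial_orange_center 0.78 [199. 366.] [ 0.6572 -0.316   0.025 ]
vial_blue_center 0.59 [142. 327.] [ 0.5238 -0.3633  0.025 ]
vial_blue_center 0.39 [319. 245.] [0.5352 0.0139 0.025 ]
reagent_center 0.9 [411. 146.] [0.4207 0.3619 0.065 ]
```

View pics/top0.png

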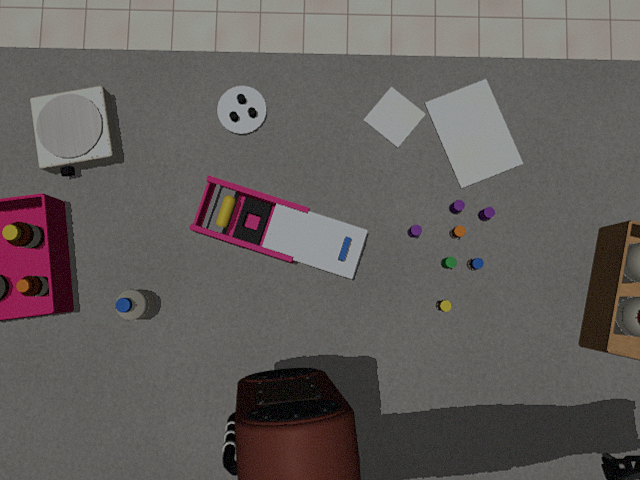

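View pics/scene0.png

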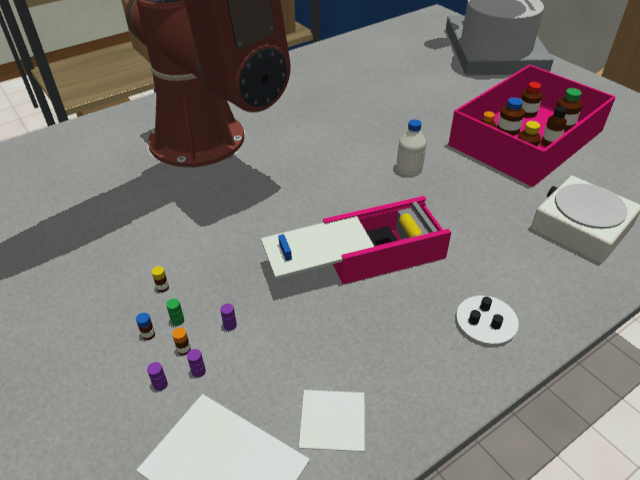

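The orange vial is at top (459,231) and scene (181,341). It has purple, green and blue look-alikes around it at least 50 mm away. The case's open well shows the pink pocket floor at top (254,221), with the lid drawn out to the right. Next I'll refine the case and vial poses.

```bash
python3 - <<'E'
from h import *
from scipy.optimize import least_squares
P={n:cap(n) for n in('top','scene')}
def hsv(p): return cv2.cvtColor(p['image'],cv2.COLOR_RGB2HSV)
def blob(m,roi):
    q=np.zeros_like(m);x0,y0,x1,y1=roi;q[y0:y1,x0:x1]=m[y0:y1,x0:x1];v,u=np.nonzero(q);return np.array([u.mean(),v.mean()]),len(u)
roi={'top':(440,215,475,247),'scene':(165,320,192,360)}
for n,p in P.items():
    h=hsv(p); m=(h[...,0]>6)&(h[...,0]<18)&(h[...,1]>150)&(h[...,2]>110)
    c,k=blob(m,roi[n]); print(n,'orange cap',c,k,ray(p,c,.045),ray(p,c,.05))
    x0,y0,x1,y1=(180,165,380,290) if n=='top' else (250,185,460,290)
    cv2.imwrite(f'pics/{n}_crop.png',cv2.resize(p['image'][y0:y1,x0:x1,::-1],None,fx=3.8,fy=3.8,interpolation=cv2.INTER_CUBIC))
    # networks in this second pair of pictures
    for k,z in dict(case=0,pocket=.005,lid_front=.06,lid_grip=.08).items():
        for r in finder.place_of(p,k)[:1]: print(n,k,round(r['p'],2),np.round(r['pixel'],1),ray(p,r['pixel'],z).round(4))
# fit case pose on pink mask silhouette (both views) : box with lips outline
masks={}
for n,p in P.items():
    h=hsv(p); m=((h[...,0]>160)&(h[...,0]<176)&(h[...,1]>150)&(h[...,2]>60)).astype(np.uint8)
    q=np.zeros_like(m); x0,y0,x1,y1=(185,170,315,270) if n=='top' else (320,190,455,285); q[y0:y1,x0:x1]=m[y0:y1,x0:x1]; masks[n]=q
def hull(p,s):
    c,sn=np.cos(s[2]),np.sin(s[2])
    pts=[proj(p,[s[0]+c*x-sn*y,s[1]+sn*x+c*y,z]) for x in(-.105,.12) for y in(-.06,.06) for z in(0,.073)]
    return cv2.convexHull(np.array(pts,np.float32))[:,0]
def mh(n): 
    v,u=np.nonzero(cv2.morphologyEx(masks[n],cv2.MORPH_OPEN,np.ones((2,2)))); return cv2.convexHull(np.stack([u,v],1).astype(np.float32))
H={n:mh(n) for n in P}
def res(s,ns):
    r=[]
    for n in ns:
        hu=hull(P[n],s); 
        # dense support function comparison
        for a in np.linspace(0,2*np.pi,48,endpoint=False):
            d=np.array([np.cos(a),np.sin(a)]); r.append((hu@d).max()-(H[n][:,0]@d).max())
    return np.array(r)
for ns in(['top'],['scene'],['top','scene']):
    f=least_squares(res,[.6,.12,1.24],args=(ns,),loss='soft_l1'); s=f.x
    print(ns,s[:2].round(4),np.degrees(s[2]).round(2),'rms px',np.sqrt((res(s,ns)**2).mean()).round(2),'pocket',(s[:2]+.008*np.array([np.cos(s[2]),np.sin(s[2])])).round(4))
    for n in P:
        print('  pocket px',n,proj(P[n],[*(s[:2]+.008*np.array([np.cos(s[2]),np.sin(s[2])])),.005]).round(1))
E
```

```text
top orange cap [459.35164835 230.67032967] 91 [ 0.59379009 -0.32024047  0.045     ] [ 0.59323327 -0.31907145  0.05      ]
top case 0.74 [255.8 224.6] [0.6028 0.1187 0.    ]
top pocket 0.62 [252.3 224.6] [0.6021 0.1258 0.005 ]
top lid_front 0.66 [271.7 226.3] [0.593  0.0785 0.06  ]
top lid_grip 0.7 [340.5 248.5] [ 0.5477 -0.0665  0.08  ]
scene orange cap [178.74166667 332.875     ] 120 [ 0.59001847 -0.31815422  0.045     ] [ 0.59403518 -0.31904019  0.05      ]
scene case 0.96 [379.2 250.9] [0.6026 0.12   0.    ]
scene pocket 0.59 [384.9 251.4] [0.6143 0.1251 0.005 ]
scene lid_front 0.98 [365.  232.7] [0.5909 0.0881 0.06  ]
scene lid_grip 0.8 [282.7 247.8] [ 0.5493 -0.0784  0.08  ]
['top'] [0.6043 0.1167] 71.1 rms px 2.0 pocket [0.6069 0.1243]
  pocket px top [253.1 222.4]
  pocket px scene [382.3 249.5]
['scene'] [0.6005 0.1213] 71.05 rms px 2.61 pocket [0.6031 0.1288]
  pocket px top [250.9 224.1]
  pocket px scene [382.8 247.6]
['top', 'scene'] [0.6073 0.1185] 71.05 rms px 2.0 pocket [0.6099 0.1261]
  pocket px top [252.3 221.1]
  pocket px scene [383.9 250. ]
```

View pics/top_crop.png

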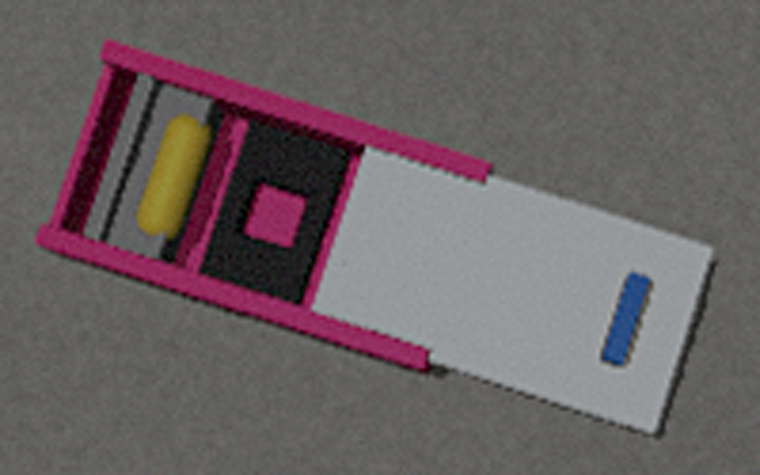

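The pocket floor shows clearly at crop (276,215), which is top (252.6,221.6) and agrees with the hull fit. The case yaw is 71°. I'll move above the vial now.

Call:
move_arm([
  [[0.04,0.025,0],[0,0,-0.05],0.2],
  [[0.04,0.025,0],[0,0,-0.05],0.3],
  [[0.04,0.025,0],[0,0,-0.05],0.3],
  [[0.04,0.025,0],[0,0,-0.05],0.3],
  [[0.04,0.025,0],[0,0,-0.05],0.3],
])

```text
clock: 2.2
tcp_pos: [0.398, -0.4407, 0.2565]
eef_rot: [180.0, -0.0, 4.7]
wrist_force: [-0.0, -0.5, -0.4]
grip_width: 0.699
```

Call:
move_arm([
  [[0.04,0.025,0],[0,0,-0.05],0.3],
  [[0.04,0.025,-0.02],[0,0,-0.05],0.3],
  [[0.04,0.025,-0.03],[0,0,-0.05],0.3],
  [[0.04,0.025,-0.03],[0,0,-0.05],0.3],
  [[0.037,0.022,-0.03],[0,0,-0.05],0.3],
])

```text
clock: 2.7
tcp_pos: [0.584, -0.3256, 0.1539]
eef_rot: [180.0, -0.0, -9.6]
wrist_force: [0.5, -1.6, 0.6]
grip_width: 0.7
```

Call:
move_arm([
  [[0,0,0],[0,0,0],0.3],
  [[0,0,0],[0,0,0],0.3],
])

```text
clock: 2.9
tcp_pos: [0.5825, -0.3258, 0.1534]
eef_rot: [-180.0, 0.1, -9.4]
wrist_force: [-0.7, -0.8, 0.4]
grip_width: 0.705
```

Call:
move_arm([
  [[0.011,0.007,-0.02],[0,0,0],0.3],
  [[0,0,-0.03],[0,0,0],0.3],
  [[0,0,0],[0,0,0],0.3],
])

```text
clock: 3.2
tcp_pos: [0.5913, -0.3197, 0.1018]
eef_rot: [-179.9, 0.2, -9.6]
wrist_force: [0.1, 0.0, -0.9]
grip_width: 0.701
```

```bash
python3 - <<'E'
from h import *
p=cap('scene'); print(observe()['tcp_pos'])
cv2.imwrite('pics/pre.png',cv2.resize(p['image'][220:400,110:310,::-1],None,fx=3,fy=3))
E
```

```text
[ 0.59196055 -0.32018335  0.10404806]
```

View pics/pre.png

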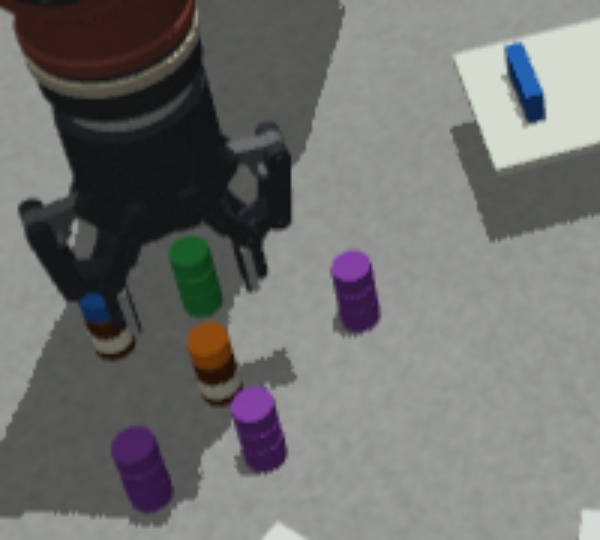

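The open jaws are above and either side of the orange cap (crop (210,340)), and the neighbours are clear. I'll descend and grip.

Call:
move_arm([
  [[0.001,0.001,-0.02],[0,0,0],0.3],
  [[0,0,-0.02],[0,0,0],0.3],
  [[0,0,-0.016],[0,0,0],0.3],
  [[0,0,0],[0,0,0],0.3],
  [[0,0,0],[0,0,0],1],
])

```text
clock: 3.75
tcp_pos: [0.5946, -0.3194, 0.0498]
eef_rot: [180.0, -0.0, -9.5]
wrist_force: [0.7, 0.7, 0.6]
grip_width: 0.548
```

Call:
move_arm([
  [[0,0,0],[0,0,0],1],
  [[0,0,0],[0,0,0],1],
  [[0,0,0],[0,0,0],1],
  [[0,0,0],[0,0,0],1],
  [[0,0,0],[0,0,0],1],
])

```text
clock: 4.25
tcp_pos: [0.5952, -0.3194, 0.0504]
eef_rot: [179.9, -0.1, -9.5]
wrist_force: [-1.9, 0.3, 7.6]
grip_width: 0.258
```

Call:
move_arm([
  [[0,0,0.02],[0,0,0],1],
  [[0,0,0.04],[0,0,0],1],
  [[0,0,0.05],[0,0,0],1],
  [[0,0,0.03],[0,0,0],1],
  [[0,0,0],[0,0,0],1],
])

```text
clock: 4.75
tcp_pos: [0.5965, -0.3204, 0.1954]
eef_rot: [179.7, -0.5, -9.5]
wrist_force: [-0.9, -0.8, 1.1]
grip_width: 0.257
```

Call:
move_arm([
  [[0.001,0.035,0],[0,0,0.117],1],
  [[0.001,0.035,0],[0,0,0.117],1],
  [[0.001,0.035,0],[0,0,0.117],1],
  [[0.001,0.035,0],[0,0,0.117],1],
  [[0.001,0.035,0],[0,0,0.117],1],
])

```text
clock: 5.25
tcp_pos: [0.5991, -0.1423, 0.1879]
eef_rot: [-180.0, 0.0, 24.3]
wrist_force: [0.5, -0.1, -0.7]
grip_width: 0.259
```

Call:
move_arm([
  [[0.001,0.035,0],[0,0,0.117],1],
  [[0.001,0.035,0],[0,0,0.117],1],
  [[0.001,0.035,0],[0,0,0.117],1],
  [[0.001,0.035,0],[0,0,0.117],1],
  [[0.001,0.035,0],[0,0,0.117],1],
])

```text
clock: 5.75
tcp_pos: [0.6041, 0.0327, 0.188]
eef_rot: [-180.0, 0.0, 57.8]
wrist_force: [0.2, -1.0, -1.1]
grip_width: 0.263
```

Call:
move_arm([
  [[0.001,0.035,0],[0,0,0.117],1],
  [[0.001,0.035,0],[0,0,0.117],1],
  [[0,0.02,0],[0,0,0],1],
  [[0,0,0],[0,0,0],1],
  [[0,0,0],[0,0,0],1],
])

```text
clock: 6.25
tcp_pos: [0.6062, 0.1212, 0.1881]
eef_rot: [-180.0, 0.0, 71.0]
wrist_force: [-0.0, -0.8, -1.5]
grip_width: 0.258
```

Call:
move_arm([
  [[0.002,0.004,-0.02],[0,0,0],1],
  [[0,0,-0.03],[0,0,0],1],
  [[0,0,0],[0,0,0],1],
  [[0,0,0],[0,0,0],1],
])

```text
clock: 6.65
tcp_pos: [0.6081, 0.1241, 0.1385]
eef_rot: [-179.9, 0.0, 70.8]
wrist_force: [-0.5, -0.4, 0.5]
grip_width: 0.26
```

```bash
python3 - <<'E'
from h import *
s=observe(); t=s['tcp_pos']; print(t,s['eef_rot'])
p=cap('scene'); q=cap('top')
# predicted vial axis bottom/top px, pocket floor/rim corners
for n,P in(('scene',p),('top',q)):
    im=P['image'][:,:,::-1].copy()
    x0,y0=(290,130) if n=='scene' else (180,150)
    w,hh=(200,150)
    im=cv2.resize(im[y0:y0+hh,x0:x0+w],None,fx=4,fy=4,interpolation=cv2.INTER_CUBIC)
    yaw=np.radians(71.05);M=np.array([[np.cos(yaw),-np.sin(yaw)],[np.sin(yaw),np.cos(yaw)]])
    for z,col in((.005,(0,255,0)),(.022,(255,255,0))):
        pts=[(proj(P,[*(np.array([.6085,.1252])+M@np.array(c)*.0155),z])-[x0,y0]+.5)*4 for c in((-1,-1),(1,-1),(1,1),(-1,1))]
        cv2.polylines(im,[np.int32(pts)],True,col,1)
    for z in(t[2]-.0504,t[2]-.0004):
        pts=[(proj(P,[t[0]+.012*np.cos(a),t[1]+.012*np.sin(a),z])-[x0,y0]+.5)*4 for a in np.linspace(0,6.28,24)]
        cv2.polylines(im,[np.int32(pts)],True,(0,255,255),1)
    cv2.imwrite(f'pics/over_{n}.png',im)
E
```

```text
[0.60806212 0.12414014 0.13853624] [-1.79935542e+02  3.52537947e-02  7.08435431e+01]
```

View pics/over_scene.png

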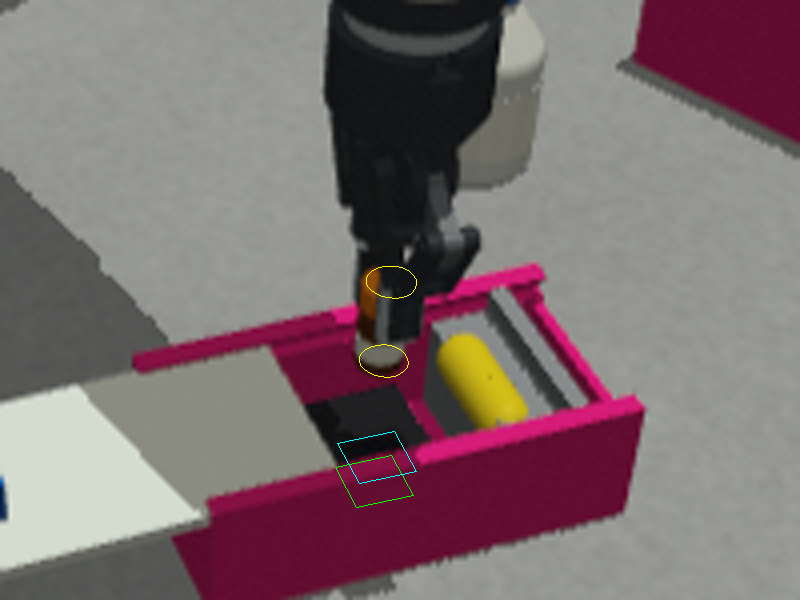

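View pics/over_top.png

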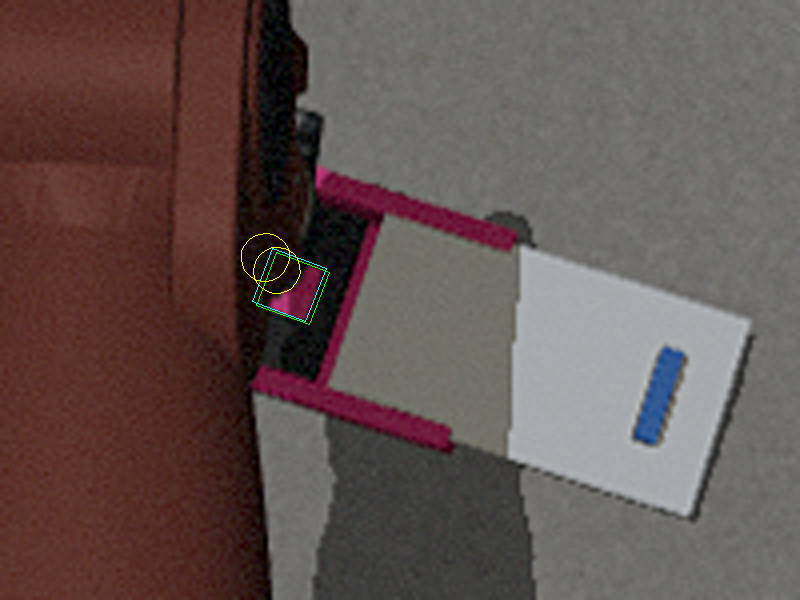

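The pocket overlay matches the pink floor in the top view (about (292,287) in the crop). In the scene view the vial hangs upright, about 1–2 mm to the left of the TCP prediction (cap edge 360 against 366). I'll shift for that and lower it.

Call:
move_arm([
  [[0.001,0.0025,0],[0,0,0],1],
  [[0,0,-0.02],[0,0,0],1],
  [[0,0,-0.02],[0,0,0],1],
  [[0,0,-0.015],[0,0,0],1],
  [[0,0,0],[0,0,0],1],
])

```text
clock: 7.25
tcp_pos: [0.6083, 0.1277, 0.0817]
eef_rot: [-179.8, 0.1, 70.9]
wrist_force: [-0.5, 0.0, -1.3]
grip_width: 0.262
```

Call:
move_arm([
  [[0,0,-0.01],[0,0,0],1],
  [[0,0,-0.006],[0,0,0],1],
  [[0,0,-0.005],[0,0,0],1],
  [[0,0,0],[0,0,0],1],
])

```text
clock: 7.65
tcp_pos: [0.6091, 0.1277, 0.0619]
eef_rot: [-180.0, 0.0, 70.9]
wrist_force: [-0.2, -0.6, -1.3]
grip_width: 0.253
```

Call:
move_arm([
  [[0,0,-0.003],[0,0,0],1],
  [[0,0,-0.002],[0,0,0],1],
  [[0,0,0],[0,0,0],1],
])

```text
clock: 7.95
tcp_pos: [0.6094, 0.1277, 0.0574]
eef_rot: [-180.0, 0.0, 70.9]
wrist_force: [-0.7, 0.7, -0.8]
grip_width: 0.256
```

Call:
move_arm([
  [[0,0,-0.0015],[0,0,0],1],
  [[0,0,0],[0,0,0],1],
  [[0,0,0],[0,0,0],0.65],
  [[0,0,0],[0,0,0],0.6],
  [[0,0,0],[0,0,0],0.55],
])

```text
clock: 8.45
tcp_pos: [0.6095, 0.1277, 0.0562]
eef_rot: [180.0, -0.0, 70.9]
wrist_force: [0.2, 0.1, 0.2]
grip_width: 0.451
```

Call:
move_arm([
  [[0,0,0],[0,0,0],0.55],
  [[0,0,0],[0,0,0],0.55],
  [[0,0,0.01],[0,0,0],0.55],
  [[0,0,0.02],[0,0,0],0.55],
  [[0,0,0.03],[0,0,0],0.55],
])

```text
clock: 8.95
tcp_pos: [0.6083, 0.1277, 0.1158]
eef_rot: [-179.9, 0.1, 70.9]
wrist_force: [0.6, 0.6, -0.2]
grip_width: 0.447
```

Call:
move_arm([
  [[0,0,0.04],[0,0,0],0.55],
  [[-0.02,-0.045,0.02],[0,0,0],1],
  [[-0.02,-0.045,0.0],[0,0,0],1],
  [[-0.02,-0.045,0],[0,0,0],1],
  [[-0.02,-0.045,0],[0,0,0],1],
])

```text
clock: 9.45
tcp_pos: [0.5299, -0.051, 0.176]
eef_rot: [179.9, 0.0, 71.0]
wrist_force: [0.5, -1.1, 0.3]
grip_width: 0.002
```

Call:
move_arm([
  [[0,-0.04,0],[0,0,0],1],
  [[0,-0.02,0],[0,0,0],1],
  [[0,0,0],[0,0,0],1],
])

```text
clock: 9.75
tcp_pos: [0.5306, -0.1123, 0.1758]
eef_rot: [179.9, 0.0, 70.7]
wrist_force: [0.5, 0.1, -0.0]
grip_width: 0.003
```

```bash
python3 - <<'E'
from h import *
s=observe(); print(s['tcp_pos'],s['eef_rot'])
p=cap('scene'); q=cap('top')
a=cv2.resize(p['image'][170:290,250:460],None,fx=3.6,fy=3.6,interpolation=cv2.INTER_CUBIC)[:,:750]
b=cv2.resize(q['image'][170:285,185:385],None,fx=3,fy=3,interpolation=cv2.INTER_CUBIC)
im=np.zeros((600,790,3),np.uint8); a=cv2.resize(a,(395,230)); im[:230,:395]=a; im[240:240+345,:600]=b
cv2.imwrite('pics/placed.png',im[:,:,::-1])
h=cv2.cvtColor(q['image'],cv2.COLOR_RGB2HSV)
m=(h[...,0]>100)&(h[...,0]<120)&(h[...,1]>120)&(h[...,2]>80); m[:,:320]=0;m[:,390:]=0;m[:200]=0;m[290:]=0
v,u=np.nonzero(m); print('bar',u.mean(),v.mean(),len(u),ray(q,[u.mean(),v.mean()],.09))
print('lid_front',[ (round(r['p'],2),ray(q,r['pixel'],.06).round(4)) for r in finder.place_of(q,'lid_front')[:1]])
E
```

```text
[ 0.53055247 -0.11230042  0.17579018] [1.79919771e+02 3.34610435e-02 7.07161021e+01]
bar nan nan 0 [nan nan nan]
lid_front [(0.95, array([0.5965, 0.0833, 0.06  ]))]<stdin>:10: RuntimeWarning: Mean of empty slice.
  ret = ret.dtype.type(ret / rcount)
```

View pics/placed.png

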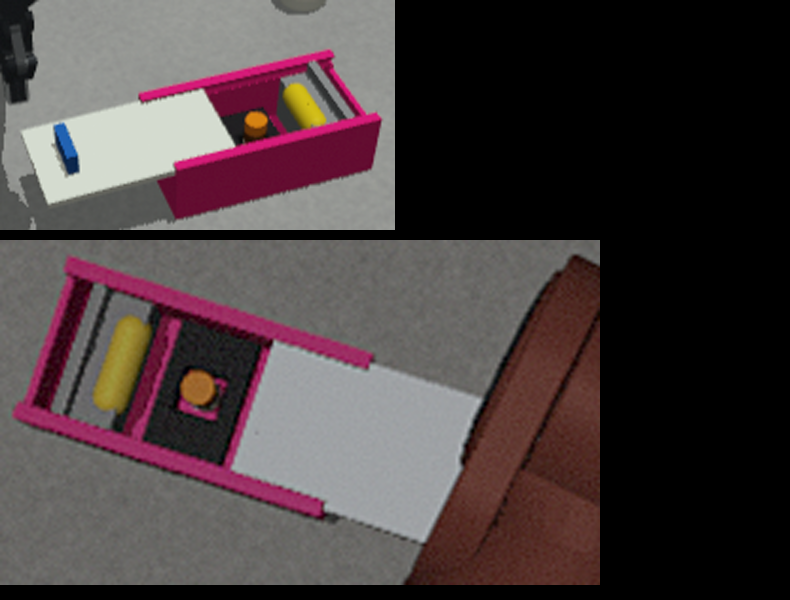

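The vial stands upright in the pocket: the orange cap is at (198,387) in the lower view, inside the pink floor square. Next I need an accurate slide direction and the bar position, from the first top image.

```bash
python3 - <<'E'
from h import *
p=dict(image=cv2.imread('pics/top0.png')[:,:,::-1],camera_matrix=[[598.8788,0,318.7474],[0,598.8788,232.1324],[0,0,1]],xyz=[.45248654,-.02357633,1.31385975],orientation=[5.93374663,0,-88.7907046])
h=cv2.cvtColor(p['image'],cv2.COLOR_RGB2HSV)
m=np.zeros((480,640),bool);m[200:290,260:380]=True
lid=m&(h[...,1]<60)&(h[...,2]>120); bar=m&(h[...,0]>95)&(h[...,0]<125)&(h[...,1]>110)
(c,wh,a)=cv2.minAreaRect(np.argwhere(bar)[:,::-1].astype(np.float32)); print('bar',c,wh,a,bar.sum(),ray(p,c,.09))
pts=np.argwhere(lid|bar)[:,::-1].astype(np.float32); r=cv2.minAreaRect(pts); B=cv2.boxPoints(r)
W=np.array([ray(p,b,.067) for b in B]); print('lid box',B.round(1).tolist(),W[:,:2].round(4).tolist())
for i in range(4):
    d=W[(i+1)%4]-W[i]; print(np.linalg.norm(d).round(4),np.degrees(np.arctan2(d[1],d[0])).round(2))
print('center',W.mean(0))
pk=((h[...,0]>160)&(h[...,0]<176)&(h[...,1]>150)&(h[...,2]>100))  # lips bright pink
for rr in ([205,170,312,215],[188,222,298,266]):
    x0,y0,x1,y1=rr; q=np.argwhere(pk[y0:y1,x0:x1])[:,::-1]+[x0,y0]
    vx,vy,cx,cy=cv2.fitLine(q.astype(np.float32),cv2.DIST_HUBER,0,.01,.01).ravel()
    A,Bq=ray(p,(cx-40*vx,cy-40*vy),.073),ray(p,(cx+40*vx,cy+40*vy),.073); d=A-Bq; print('lip',A[:2].round(4),Bq[:2].round(4),np.degrees(np.arctan2(d[1],d[0])))
E
```

```text
bar (305.5289001464844, 237.1878662109375) (86.19257354736328, 29.41088104248047) 17.818889617919922 138 [0.56865632 0.00601681 0.09      ]
lid box [[256.70001220703125, 248.0], [272.6000061035156, 198.8000030517578], [367.5, 229.39999389648438], [351.6000061035156, 278.6000061035156]] [[0.546, 0.1079], [0.6506, 0.0777], [0.59, -0.1229], [0.4865, -0.0912]]
0.1089 -16.07
0.2095 -106.81
0.1083 162.99
0.2078 73.34
center [ 0.56828298 -0.00710632  0.067     ]
lip [0.6823 0.1928] [0.6354 0.031 ] 73.83893440720895
lip [0.5825 0.2219] [0.5344 0.0619] 73.26611053940626
```

The slide direction is (0.287, 0.958), a yaw of about 73.4°. The bar is near (0.548, -0.0735) and the travel to home is about 123±14 mm. I'll go down behind the bar with closed fingers.

Call:
move_arm([
  [[0.011,0.017,-0.02],[0,0,0.046],1],
  [[0,0,-0.03],[0,0,0],1],
  [[0,0,-0.015],[0,0,0],1],
  [[0,0,-0.01],[0,0,0],1],
  [[0,0,0],[0,0,0],1],
])

```text
clock: 10.4
tcp_pos: [0.5409, -0.092, 0.0989]
eef_rot: [-179.9, -0.0, 73.6]
wrist_force: [-0.5, -0.3, 0.2]
grip_width: -0.004
```

```bash
python3 - <<'E'
from h import *
p=cap('scene'); s=observe();print(s['tcp_pos'],s['eef_rot'],s['wrist_force'])
cv2.imwrite('pics/push0.png',cv2.resize(p['image'][140:290,210:410,::-1],None,fx=3.5,fy=3.5))
E
```

```text
[ 0.5415371  -0.09242178  0.10006934] [-1.79985064e+02 -2.55207743e-03  7.35674562e+01] [-0.06703312 -0.89430028 -0.32665137]
```

View pics/push0.png

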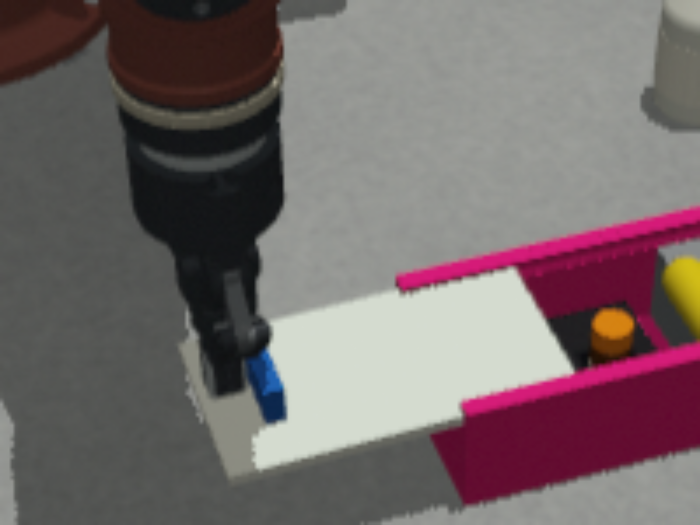

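The closed fingers stand on the flat behind the bar (crop (225,375)) with nothing in contact. I'll push.

Call:
move_arm([
  [[0.001,0.003,0],[0,0,0],1],
  [[0.0015,0.005,0],[0,0,0],1],
  [[0.002,0.0065,0],[0,0,0],1],
  [[0.002,0.0065,0],[0,0,0],1],
  [[0.002,0.0065,0],[0,0,0],1],
])

```text
clock: 10.95
tcp_pos: [0.5513, -0.0667, 0.1021]
eef_rot: [179.8, 0.2, 73.5]
wrist_force: [-2.0, -8.1, 5.6]
grip_width: -0.003
```

Call:
move_arm([
  [[0.002,0.0065,0],[0,0,0],1],
  [[0.002,0.0065,0],[0,0,0],1],
  [[0.002,0.0065,0],[0,0,0],1],
  [[0.002,0.0065,0],[0,0,0],1],
  [[0.002,0.0065,0],[0,0,0],1],
])

```text
clock: 11.45
tcp_pos: [0.5602, -0.0319, 0.0998]
eef_rot: [-180.0, -0.0, 73.6]
wrist_force: [0.2, -1.5, 1.3]
grip_width: -0.001
```

Call:
move_arm([
  [[0.0015,0.005,0],[0,0,0],1],
  [[0.0015,0.005,0],[0,0,0],1],
  [[0.001,0.0033,0],[0,0,0],1],
  [[0,0,0],[0,0,0],1],
])

```text
clock: 11.85
tcp_pos: [0.5641, -0.0188, 0.0997]
eef_rot: [-180.0, -0.0, 73.6]
wrist_force: [-0.4, 0.0, 0.3]
grip_width: 0.002
```

```bash
python3 - <<'E'
from h import *
q=cap('top');p=cap('scene'); s=observe();print(s['tcp_pos'],s['wrist_force'])
for P in(q,p):print('lid_front',[ (round(r['p'],2),ray(P,r['pixel'],.06).round(4)) for r in finder.place_of(P,'lid_front')[:1]])
b=cv2.resize(q['image'][170:285,185:385],None,fx=3,fy=3); a=cv2.resize(p['image'][170:290,260:460],None,fx=2,fy=2)
im=np.zeros((600,600,3),np.uint8);im[:345]=b;im[350:590,:400]=a;cv2.imwrite('pics/mid.png',im[:,:,::-1])
E
```

```text
[ 0.56402616 -0.01917183  0.09969027] [-0.1746286  -0.19230832 -0.02112849]
lid_front [(0.66, array([0.6104, 0.1532, 0.06  ]))]
lid_front [(0.93, array([0.6207, 0.1496, 0.06  ]))]
```

View pics/mid.png

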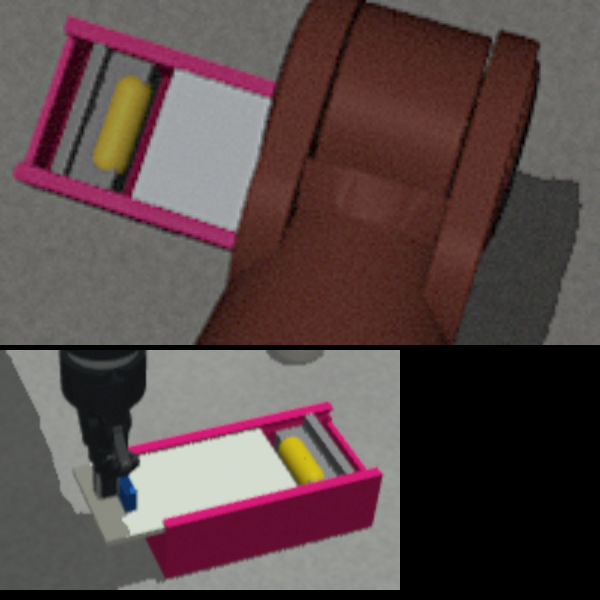

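The lid front is at (155,135) in the upper view, about 12 mm before the yellow ridge, with the force near zero. I'll ease on from here.

Call:
move_arm([
  [[0.0006,0.0019,0],[0,0,0],1],
  [[0.0006,0.0019,0],[0,0,0],1],
  [[0.0006,0.0019,0],[0,0,0],1],
  [[0,0,0],[0,0,0],1],
])

```text
clock: 12.45
tcp_pos: [0.566, -0.0134, 0.0999]
eef_rot: [180.0, -0.0, 73.6]
wrist_force: [0.2, -0.6, -0.4]
grip_width: -0.003
```

Call:
move_arm([
  [[0.0006,0.0019,0],[0,0,0],1],
  [[0.0006,0.0019,0],[0,0,0],1],
  [[0.0006,0.0019,0],[0,0,0],1],
  [[0,0,0],[0,0,0],1],
])

```text
clock: 12.85
tcp_pos: [0.5678, -0.0077, 0.0999]
eef_rot: [180.0, -0.0, 73.6]
wrist_force: [0.0, -0.5, 0.1]
grip_width: 0.001
```

Call:
move_arm([
  [[0.0006,0.0019,0],[0,0,0],1],
  [[0.0006,0.0019,0],[0,0,0],1],
  [[0,0,0],[0,0,0],1],
])

```text
clock: 13.15
tcp_pos: [0.569, -0.0039, 0.0999]
eef_rot: [180.0, -0.0, 73.6]
wrist_force: [0.2, -0.4, 0.9]
grip_width: -0.006
```

Call:
move_arm([
  [[0.0006,0.0019,0],[0,0,0],1],
  [[0.0006,0.0019,0],[0,0,0],1],
  [[0,0,0],[0,0,0],1],
])

```text
clock: 13.45
tcp_pos: [0.5702, -0.0002, 0.0999]
eef_rot: [180.0, 0.0, 73.6]
wrist_force: [-0.5, 0.2, -1.2]
grip_width: -0.002
```

Call:
move_arm([
  [[0.0006,0.0019,0],[0,0,0],1],
  [[0.0003,0.001,0],[0,0,0],1],
])

```text
clock: 13.65
tcp_pos: [0.5708, 0.0017, 0.0998]
eef_rot: [180.0, 0.1, 73.5]
wrist_force: [-2.8, -8.1, -0.0]
grip_width: 0.003
```

Call:
move_arm([
  [[0.0006,0.0019,0],[0,0,0],1],
  [[0.0003,0.001,0],[0,0,0],1],
])

```text
clock: 13.85
tcp_pos: [0.5717, 0.0043, 0.0999]
eef_rot: [180.0, 0.2, 73.5]
wrist_force: [-2.1, -8.5, 0.4]
grip_width: -0.0
```

```bash
python3 - <<'E'
from h import *
q=cap('top');p=cap('scene'); s=observe();print(s['tcp_pos'],s['wrist_force'])
b=cv2.resize(q['image'][170:255,185:285],None,fx=4,fy=4,interpolation=cv2.INTER_CUBIC); a=cv2.resize(p['image'][180:250,360:460],None,fx=3.5,fy=3.5)
im=np.zeros((590,400,3),np.uint8);im[:340]=b;im[344:589,:350]=a;cv2.imwrite('pics/mid2.png',im[:,:,::-1])
E
```

```text
[0.57179092 0.00443105 0.09987746] [-1.70187798 -7.08935757 -0.17065275]
```

View pics/mid2.png

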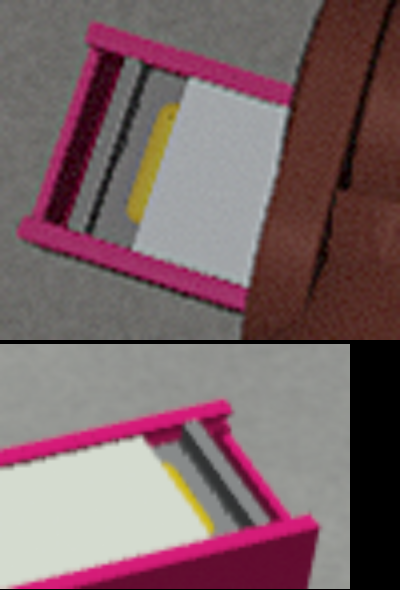

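The lid is riding onto the ridge, with its edge covering half the yellow at (160,160) and a push of about 8 N. I expect the snap around TCP y≈0.027 and the stop at about 0.030.

Call:
move_arm([
  [[0.0006,0.0019,0],[0,0,0],1],
  [[0.0006,0.0019,0],[0,0,0],1],
  [[0.0006,0.0019,0],[0,0,0],1],
  [[0.0003,0.001,0],[0,0,0],1],
])

```text
clock: 14.35
tcp_pos: [0.5739, 0.0113, 0.0999]
eef_rot: [180.0, 0.1, 73.5]
wrist_force: [-2.3, -6.8, 0.3]
grip_width: -0.002
```

Call:
move_arm([
  [[0.0006,0.0019,0],[0,0,0],1],
  [[0.0003,0.001,0],[0,0,0],1],
  [[0.0003,0.001,0],[0,0,0],1],
])

```text
clock: 14.65
tcp_pos: [0.5751, 0.0151, 0.0999]
eef_rot: [180.0, 0.1, 73.5]
wrist_force: [-1.7, -6.9, 1.1]
grip_width: 0.002
```

Call:
move_arm([
  [[0.0003,0.001,0],[0,0,0],1],
  [[0.0003,0.001,0],[0,0,0],1],
  [[0.0003,0.001,0],[0,0,0],1],
])

```text
clock: 14.95
tcp_pos: [0.5761, 0.0182, 0.1]
eef_rot: [180.0, 0.1, 73.5]
wrist_force: [-2.2, -5.5, 1.4]
grip_width: -0.002
```

Call:
move_arm([
  [[0.0003,0.001,0],[0,0,0],1],
  [[0.0003,0.001,0],[0,0,0],1],
  [[0.0003,0.001,0],[0,0,0],1],
])

```text
clock: 15.25
tcp_pos: [0.5771, 0.022, 0.1]
eef_rot: [180.0, 0.0, 73.5]
wrist_force: [-0.2, -2.3, 1.2]
grip_width: 0.002
```

Call:
move_arm([
  [[0.0003,0.001,0],[0,0,0],1],
  [[0.0003,0.001,0],[0,0,0],1],
])

```text
clock: 15.45
tcp_pos: [0.5777, 0.0245, 0.0999]
eef_rot: [180.0, -0.0, 73.6]
wrist_force: [0.4, 0.0, 0.4]
grip_width: 0.003
```

Call:
move_arm([
  [[0.0003,0.001,0],[0,0,0],1],
  [[0.0001,0.0005,0],[0,0,0],1],
])

```text
clock: 15.65
tcp_pos: [0.5781, 0.0259, 0.0998]
eef_rot: [180.0, -0.0, 73.6]
wrist_force: [-0.2, -1.3, 0.4]
grip_width: 0.001
```

The push has fallen to almost nothing, so the ridge is in the slot. I'll ease on in small steps until the stop is felt.

Call:
move_arm([
  [[0.0002,0.0007,0],[0,0,0],1],
  [[0,0,0],[0,0,0],1],
])

```text
clock: 15.85
tcp_pos: [0.5782, 0.0264, 0.0998]
eef_rot: [-180.0, -0.0, 73.6]
wrist_force: [-0.3, 0.0, 0.3]
grip_width: -0.003
```

Call:
move_arm([
  [[0.0002,0.0007,0],[0,0,0],1],
  [[0,0,0],[0,0,0],1],
])

```text
clock: 16.05
tcp_pos: [0.5784, 0.027, 0.0999]
eef_rot: [180.0, -0.0, 73.6]
wrist_force: [-0.1, -0.5, 0.6]
grip_width: -0.002
```

Call:
move_arm([
  [[0.0002,0.0007,0],[0,0,0],1],
  [[0,0,0],[0,0,0],1],
])

```text
clock: 16.25
tcp_pos: [0.5786, 0.0277, 0.0998]
eef_rot: [-180.0, -0.0, 73.6]
wrist_force: [-0.5, -1.0, -0.1]
grip_width: 0.0
```

Call:
move_arm([
  [[0.0002,0.0007,0],[0,0,0],1],
  [[0,0,0],[0,0,0],1],
])

```text
clock: 16.45
tcp_pos: [0.5788, 0.0284, 0.0998]
eef_rot: [-180.0, 0.0, 73.6]
wrist_force: [0.0, -1.0, -0.7]
grip_width: 0.003
```

Call:
move_arm([
  [[0.0002,0.0007,0],[0,0,0],1],
  [[0,0,0],[0,0,0],1],
])

```text
clock: 16.65
tcp_pos: [0.5788, 0.0285, 0.0998]
eef_rot: [-180.0, 0.1, 73.5]
wrist_force: [-2.1, -4.8, 1.3]
grip_width: 0.001
```

The stop is felt: the TCP stalled at y=0.0285 and the force rose to 5 N. I'll give one small extra press to seat the lid, then back off and rise.

Call:
move_arm([
  [[0.0001,0.0005,0],[0,0,0],1],
  [[0,0,0],[0,0,0],1],
])

```text
clock: 16.85
tcp_pos: [0.5787, 0.0285, 0.0998]
eef_rot: [-180.0, 0.1, 73.5]
wrist_force: [-3.3, -6.2, 0.7]
grip_width: 0.006
```

Call:
move_arm([
  [[-0.0006,-0.002,0],[0,0,0],1],
  [[-0.001,-0.003,0],[0,0,0],1],
  [[0,0,0.01],[0,0,0],1],
  [[0,0,0.03],[0,0,0],1],
  [[0,0,0.04],[0,0,0],1],
])

```text
clock: 17.35
tcp_pos: [0.5764, 0.0249, 0.1797]
eef_rot: [-179.8, -0.0, 73.6]
wrist_force: [0.7, -0.5, -1.0]
grip_width: -0.002
```

Call:
move_arm([
  [[-0.01,-0.045,0.01],[0,0,0],1],
  [[-0.01,-0.045,0],[0,0,0],1],
  [[-0.01,-0.045,0],[0,0,0],1],
  [[-0.01,-0.045,0],[0,0,0],1],
  [[-0.01,-0.045,0],[0,0,0],1],
])

```text
clock: 17.85
tcp_pos: [0.5272, -0.2021, 0.191]
eef_rot: [179.9, 0.0, 73.6]
wrist_force: [0.7, -0.2, 0.4]
grip_width: 0.004
```

```bash
python3 - <<'E'
from h import *
q=cap('top');p=cap('scene'); s=observe();print(s['clock'],s['tcp_pos'],s['wrist_force'])
b=cv2.resize(q['image'][150:320,100:500],None,fx=1.9,fy=1.9,interpolation=cv2.INTER_CUBIC); a=cv2.resize(p['image'][170:390,130:460],None,fx=1.2,fy=1.2)
im=np.zeros((600,760,3),np.uint8);im[:323]=b;im[330:594,:396]=a;cv2.imwrite('pics/end.png',im[:,:,::-1])
E
```

```text
17.95 [ 0.52654778 -0.20528312  0.19068245] [0.07618542 0.22465217 0.20316596]
```

View pics/end.png

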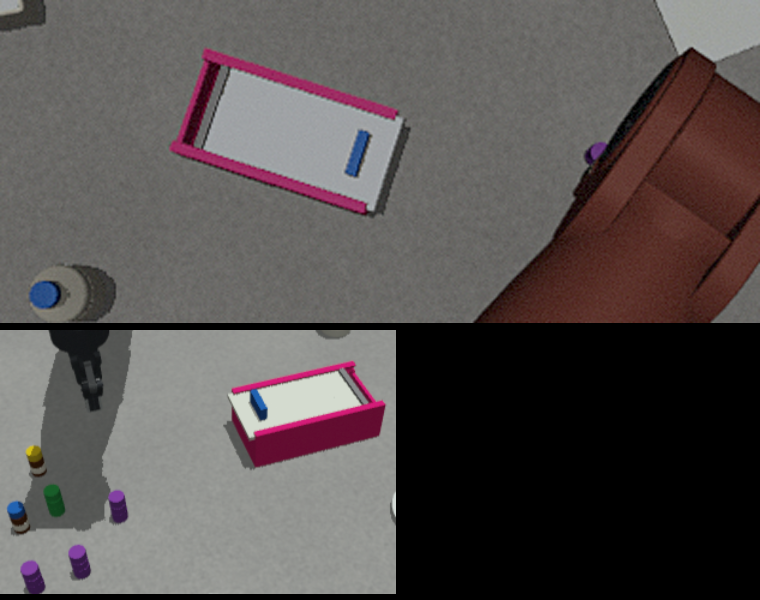

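The lid lies flat in the channel with its front edge against the grey stop (upper view about (215,105)). The other vials and the bottle stand where they were, and the arm is clear. I'll hand in.

```bash
python3 -c "
from h import *
print(workorder.hand_in())"
```

```text
the job is handed in; nothing more can be done
None
```

The job is done and was handed in at about 18 s on the robot's clock; hand-in gives no verdict.

- **Vial:** I set the orange-capped vial in the pocket with almost no contact force and let go. Pictures taken before the lid was closed showed it standing upright in the pocket. It is now under the lid, so I could not see it again.
- **Lid:** I pushed it with closed fingers behind the blue bar. It rode the ridge at about 6–9 N, then the push fell to almost nothing as the ridge snapped into the slot. I eased it on in steps of about 0.7 mm until it stalled at the stop at 5–7 N.
- **Last check:** The final pictures show the lid against the grey stop. The bottle and the blue, yellow, green and purple vials look undisturbed. The arm is clear with the wrist force near zero.
- **Disagreements:**
  - My first outline fit gave a case yaw of 71.05°. The lid and lip edges gave about 73.4°, which I used for the slide.
  - After the snap the lid travelled about 6–7 mm before the stop, against the nominal 3 mm. Where exactly the snap came is only estimated from the force readings. Contact with the ridge to the stop was about 29 mm, against the expected 31 mm.

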